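Weigh a clock weight on the bench balance

TASK

Gently set the brass clock weight upright on the pan of the bench balance and let go, so that the pan sinks. Then, with a light touch, slide the counterpoise out along the beam until the beam, left free, comes to rest level with its tip at the middle mark of the index post. Never force the beam, pan or counterpoise, and leave the other things on the mat where they are.

Things in the scene. Friction and masses are not known exactly. Their poses are not given: they have to be found in the camera images.
- clock_weight: The load: loose plain brass cylinder, diameter 38 mm, 44 mm tall, with a small plug (diameter 11 mm, 10 mm tall) on top. Origin at the centre of its underside, z up. A filled shell of unknown mass, about 0.22 to 0.39 kg. It stands on the mat in one of four places in a row on the robot's side of the balance.
- balance: Fixed grey cast frame of the bench balance. Base plate 90 x 480 x 14 mm, long side along its y. Two cheeks (30 mm along y, 32 mm across both, 139 mm high) carry the beam between them on a pivot line along x, 125 mm above the table. Origin on the table right below the pivot; z up, y along the beam towards the counterpoise arm and index post, -y towards the pan.
- beam (a joint): Tilt of the beam about the frame's x axis through the pivot, rad: 0 level, positive = pan down and counterpoise arm up; stops at -0.12 and 0.12. It swings freely, settles in about 2 s and is drawn to its resting tilt with 0.8 N m/rad; between the stops, 10 mm of counterpoise travel changes the resting tilt by about 0.06 rad (outwards = negative).
- poise (a joint): Place of the counterpoise on the beam, m: 0 = inner end (its middle 45 mm from the pivot on the +y side), growing outwards along +y, 0.135 = outer end. It slides with about 2.5 N of friction and stays where it is left; it weighs 0.5 kg. The empty beam is level at 0; with the weight on the pan the level place lies between about 0.05 and 0.13.
- pan_centre (a point): Centre of the floor of the round steel pan: inner diameter 104 mm, rim 4 mm above the floor. Fixed to the beam 140 mm from the pivot on the -y side, 91 mm above the table when level; rises and sinks (17 mm either way) and tilts with the beam. Nothing stands above it; the beam's bar (10 x 10 mm, on the pivot line) ends 85 mm from the pivot. Delicate: it bears 25 N at most, and drops hurt it.
- beam_tip (a point): Middle of the beam's outer end, 265 mm from the pivot on the +y side; level when it is as high as index_mark (32 mm above or below it at the stops).
- index_mark (a point): Fixed point 125 mm above the table at the index post, where the level beam's tip is. The post is a plate 6 x 22 mm on the -x side of the tip, 261 mm from the pivot, 184 mm high, with a dark middle mark and two stop arms.
- poise_knob (a point): Centre of the top of the counterpoise's knob, an upright bar 16 x 16 mm, 38 mm tall, from 19 to 57 mm above the beam's middle line. Under it is the block: 34 mm across the beam, 46 mm along it, 19 mm below to 19 mm above the middle line. Axes as the beam's (y along it, outwards). Delicate: all finger forces on it, both pads' squeeze added up, must stay under 40 N.
- holder: Bystander, leave alone: loose aluminium movement holder 64 x 36 x 22 mm with a watch movement on it; origin at the centre of its underside.
- dish: Bystander, leave alone: round white covered dish, diameter 62 mm, 50 mm tall with its knob; origin at the centre of its underside.
- loupe: Bystander, leave alone: black eye loupe, a cone 42 mm wide below and 36 mm tall; origin at the centre of its underside.
Mind the look-alikes: they are no part of the job. There is more than one size of the clock_weight; the one meant has the size given above.

How it is judged (in metres and radians):
On the way, in this order (a step that is already met when the one before it is completed fails the run):
1. the clock weight stands on the pan, let go, and the pan has sunk (distance between clock_weight and pan_centre below 0.035 m and contact force between clock_weight and beam above 1 N and contact force between clock_weight and the fingers below 0.1 N and value of joint beam above 0.08 rad), for 0.2 s.
2. the counterpoise is slid out and the free beam rests level (value of joint beam between -0.025 and 0.025 rad and value of joint poise above 0.035 m and contact force between beam and the fingers below 0.05 N), for 0.5 s.
At the end, for the whole second after the job is handed in: The clock weight stands upright on the pan (underside within 35 mm of the pan's centre), the beam is free, at rest and within 0.025 rad of level (tip within about 6 mm of the middle mark) (distance between clock_weight and pan_centre below 0.035 m and angle between clock_weight's own z axis and vertical below 0.15 rad and contact force between clock_weight and beam above 1 N and value of joint beam between -0.025 and 0.025 rad and velocity of joint beam between -0.04 and 0.04 rad/s); the robot touches nothing.
It fails at once if the clock weight pressed or dropped on the pan (over 25 N) (contact force between clock_weight and beam above 25 N).
It fails at once if the beam, pan or counterpoise forced or squeezed hard (over 40 N) (contact force between beam and the fingers above 40 N).
It fails at once if the frame of the balance struck by the robot (over 25 N) (contact force between balance and the arm above 25 N or contact force between balance and the fingers above 25 N).
It fails at once if a bystander (holder, dish, loupe) moved over 15 mm (distance of any of holder, dish, loupe from where it was at the start of the episode above 0.015 m).
It also fails if it takes over 61 s, if anything falls off the work surface, if the arm or the gripper's body presses on something with over 40 N, if the wrist force passes 120 N, or if a joint passes its speed limit or range.

ROBOT

A 6-joint arm with a two-finger parallel gripper is mounted at the origin on the work surface. World frame = base frame: x ahead of the robot, y to its left, z up, the work surface at z = 0. Lengths are in m, angles in degrees, forces in N, time in s.
With the tool pointing down it reaches from about 0.3 to 0.75 m from the base axis. Payload 8.5 kg.
Tool frame: the origin (TCP) lies midway between the tips of the shut fingers; the grasp point (between the pads) lies 19 mm behind it (env.tcp_to_grasp is the z of the grasp point in the tool frame, in m); z points along the fingers, y is the line along which they close (so a half turn about z gives the same grasp; the last joint's range is limited). The gripper opens to 85 mm and grips with 20 to 120 N. Pads are 22 mm wide; open, the fingers measure 114 mm over their backs; the gripper's body (76 mm by 85 mm) begins 54 mm behind the grasp point. The pads swing forward as they close: fully open they stand 13 mm farther back than shut.
Start: joints at [-78.57, 21.807, 74.336, -0, 83.858, -12.336], TCP at [0.222, -0.503, 0.231] pointing down, gripper open.
Joint ranges: [-178.18, 178.18], [-50.72, 133.34], [12.68, 142.11], [-81.47, 261.47], [9.98, 163.14], [-165.26, 165.26]. Speed limits (degrees/s): [136.94, 136.94, 180, 180, 180, 180].

INTERFACE

Orientations are given as a 3x3 rotation matrix whose columns are the frame's x, y, z axes.
In Python, from rig import env, imaging, job, models gives the robot as it stands. The module is installed in compiled form; this text tells all that it offers.
- The arm moves only by the tool jog_arm, never from a script. Its argument "plan" is text: rows parted by semicolons, each of 7 numbers parted by spaces: the turn, a rotation vector about the tool's x, y, z in degrees, then the shift along the tool's x, y, z in cm, then the closure in counts, from 0 (fully open) to 255 (shut). In form: rx ry rz x y z claw; .... A call has 1 to 10 rows; each row shifts and turns the commanded pose from where the row before left it, along the tool's axes as they then stand; what a row does not reach is not made up. A row lasts 1/12 s, in which the tool goes at most 41.7 mm and 7.16 degrees, less where a joint would pass 70% of its speed; a pose out of reach is approached as far as the arm can. A call with a gripper value outside its range is refused whole. The fingers move at their own pace and stop on an object; "grip_force" is the grip in N (left out, the last holds). Time passes only in rows, so rows that do not move let the fingers close. It gives the time, the measured TCP pose, the force, the opening and the grip force at its end, in the units of the state.
- env.observe(): the state, without advancing time (a new reading comes with each control period).
- imaging.get_image(name): name is "side" or "top"; returns a dict with "pixels" (384x512x3 uint8, red, green, blue), "depth" (384x512 float32, m along the optical axis (not along the pixel's ray), 0 where there is no reading), "fov_y" (degrees; the focal length in pixels is half the picture's height over the tangent of half this angle, whatever the lens; pixels are square), "cx", "cy" (the principal point, pixels), "distortion" ([k1, k2, p1, p2, k3] as OpenCV has them; the pictures are not rectified), "world_from_camera" (4x4, takes a point from camera to world coordinates). Camera axes: x right, y down, z forward; pixel columns grow to the right and rows downward; lengths in m; the calibration is good to about 2 mm. A picture is of the moment at which its call begins.
- job.close_job(): hands the job in; it is judged then, once.
Trained networks look in the newest picture that a camera, given by its name, has taken for a name from the list of things; names that differ only in an ending like _2 or _b are one class to them, and where a whole thing is asked for, a point or a joint stands for the part that bears it (a point fixed in the world has none). Each returns a list of dicts, best first, with "confidence" (0 to 1); they miss things now and then, are a little off and sometimes report something else, mostly with a low value. They report only what shows in the picture. A call takes as long as a camera call. They do not tell look-alikes from the thing itself.
- models.outline_of(camera, query): "region" (384x512 bool, what is visible of it) and "bbox" ([centre column, centre row, width, height] in pixels, round what is visible of it).
- models.tip_of(camera, query): "at" ([column, row] in pixels: a listed point, or the origin of a listed thing).
The state is a dict: "time_s": time; "q": joint angles; "qvel": joint speeds; "joint_efforts": joint torques, N m; "position": TCP position; "tool_rot": TCP orientation; "ft_force": force on the tool from outside, world axes, zero at the start; "wrist_torque": the same for the moment, N m; "grip_width": finger opening in m; "gripper_force": force on a finger pad.
Only numpy, scipy, OpenCV 4.12 (cv2) and the standard library are available. Lean on these libraries where they do the work, as an engineer would, in place of code of your own. Each camera call takes 0.05 s, during which the arm holds its last target. There are 200 camera calls.

## Working session

There is one attempt and no reset: what is moved stays moved. The work goes in short steps, Python scripts to look and compute and a tool call to move; the robot and the scene stay as the last step left them, time stands still between calls to the robot, and variables do not carry over. Pictures are saved under pics/ and viewed, at most 10 in all, crops included, and the job is handed in when it is done.

Besides the shell and the picture viewer there is one more tool, called as name(argument=value, ...) on one line, values as JSON. jog_arm: Moves the arm, as the interface text tells. Its arguments: {"type":"object","properties":{"plan":{"type":"string"},"grip_force":{"type":"number"}},"required":["plan"]}

```bash
mkdir -p pics; cat > h.py <<'E'
from rig import env, imaging, job, models
import numpy as np, cv2
def K(im):
    f=192/np.tan(np.radians(im["fov_y"])/2)
    return np.array([[f,0,im["cx"]],[0,f,im["cy"]],[0,0,1.]])
def ray(im,uv):
    n=cv2.undistortPoints(np.array([[uv]],float),K(im),np.array(im["distortion"],float))[0,0]
    return np.array([n[0],n[1],1.])
def w(im,p): return (np.array(im["world_from_camera"])@np.r_[p,1])[:3]
def atz(im,uv,z):
    o=w(im,np.zeros(3)); d=w(im,ray(im,uv))-o
    return o+d*(z-o[2])/d[2]
def cloud(im):
    v,u=np.mgrid[:384,:512]
    n=cv2.undistortPoints(np.stack([u.ravel(),v.ravel()],1)[:,None].astype(float),K(im),np.array(im["distortion"],float))[:,0]
    d=im["depth"].ravel(); P=np.c_[n*d[:,None],d]
    T=np.array(im["world_from_camera"]); W=P@T[:3,:3].T+T[:3,3]; W[d==0]=np.nan
    return W.reshape(384,512,3)
def save(im,name): cv2.imwrite("pics/"+name,cv2.cvtColor(im["pixels"],cv2.COLOR_RGB2BGR))
E
python3 - <<'E'
from h import *
np.set_printoptions(precision=4,suppress=True)
print(env.observe(),env.tcp_to_grasp)
ims={}
for c in("top","side"):
    im=imaging.get_image(c); W=cloud(im); np.savez("d_"+c,W=W); save(im,c+"0.png"); ims[c]=im
    print(c,im["world_from_camera"][:3,3] if hasattr(im["world_from_camera"],'shape') else im["world_from_camera"])
    for q in("clock_weight","balance","poise_knob","beam_tip","pan_centre","holder","dish","loupe"):
        if q!="index":
            for r in models.tip_of(c,q)[:4]:
                u,v=np.round(r["at"]).astype(int); ok=0<=u<512 and 0<=v<384
                print(c,q,np.round(r["at"],1),round(r["confidence"],2),W[v,u] if ok else None)
pass
a=cv2.imread("pics/top0.png");b=cv2.imread("pics/side0.png")
E
```

```text
{'time_s': 0.0, 'q': array([-78.5693,  21.842 ,  74.3862,   0.001 ,  83.86  , -12.3381]), 'qvel': array([ 0.0692,  0.0925, -0.0029,  0.002 ,  0.0776,  0.0173]), 'joint_efforts': array([  0.0008, -44.8461, -23.128 ,  -0.0001,   0.0048,   0.    ]), 'position': array([ 0.2216, -0.503 ,  0.2307]), 'tool_rot': array([[ 0.9152,  0.403 , -0.0003],
       [ 0.403 , -0.9152,  0.0015],
       [ 0.0003, -0.0015, -1.    ]]), 'ft_force': array([ 0.4193, -0.639 ,  0.4341]), 'wrist_torque': array([-0.047 ,  0.0009,  0.017 ]), 'gripper_force': 0.0, 'grip_width': 0.08531246762730703} -0.0187
top [0.4164 0.0131 1.1978]
top clock_weight [308.9 249.5] 0.85 [ 0.3471 -0.103   0.0738]
top clock_weight [257. 246.] 0.63 [0.3526 0.0301 0.0612]
top clock_weight [289.6 214.6] 0.48 [ 0.4353 -0.0546  0.0429]
top balance [321.5 147.8] 0.23 [ 0.607  -0.1291  0.0954]
top poise_knob [242.9 139.7] 0.8 [0.6067 0.068  0.1823]
top beam_tip [158.2 134.5] 0.64 [0.6191 0.2736 0.1672]
top pan_centre [319.4 149. ] 0.83 [ 0.6044 -0.1217  0.0949]
top pan_centre [354.2 214.1] 0.46 [ 0.443  -0.2254  0.0282]
top holder [356.5 212.
[... 377 characters left out ...]
54 -0.044   0.0199]
side clock_weight [314.6 260.6] 0.61 [0.3483 0.0572 0.032 ]
side clock_weight [231.4 161.3] 0.35 [ 0.5955 -0.1206  0.0976]
side balance [211.5 227.6] 0.86 [0.5876 0.0373 0.0308]
side poise_knob [189.2 190.8] 0.85 [0.6071 0.0732 0.1784]
side poise_knob [238.  340.3] 0.61 [0.4471 0.2627 0.0313]
side beam_tip [137.  299.4] 0.79 [0.6128 0.2841 0.1262]
side pan_centre [228.6 156.7] 0.83 [ 0.6042 -0.1307  0.0999]
side holder [299.1 174.3] 0.77 [ 0.4431 -0.2179  0.0104]
side holder [135.  299.2] 0.44 [ 0.6801  0.2311 -0.0018]
side dish [239.4 341.9] 0.7 [0.4447 0.2645 0.0288]
side dish [139.5 301. ] 0.69 [0.6079 0.2844 0.1227]
side loupe [270.5 260.7] 0.72 [0.44   0.0771 0.0199]
```

View pics/top0.png

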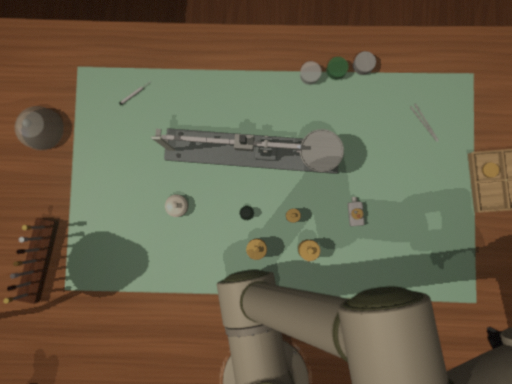

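View pics/side0.png

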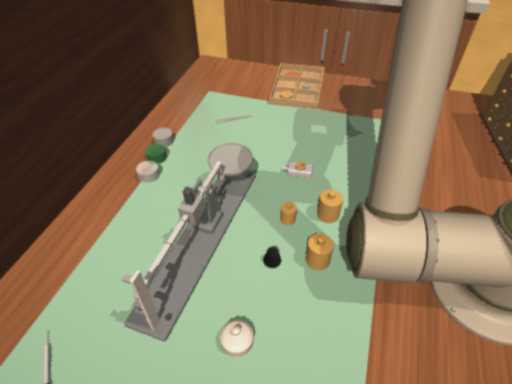

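The top view shows the brass candidates at (309,250), (257,249) and (293,215). The plated thing at (356,213) is the holder. I'll measure their sizes and the balance axis.

```bash
python3 - <<'E'
from h import *
np.set_printoptions(precision=4,suppress=True)
for c in("top","side"):
    im=imaging.get_image(c); W=cloud(im); X=W[...,0];Y=W[...,1];Z=W[...,2]
    tab=(X>.3)&(X<.75)&(Y>-.35)&(Y<.4)&(Z<.006); print(c,"table z",np.nanmedian(Z[tab]))
    hsv=cv2.cvtColor(im["pixels"],cv2.COLOR_RGB2HSV)
    m=((hsv[...,0]>8)&(hsv[...,0]<26)&(hsv[...,1]>140)&(hsv[...,2]>80)&(X>.28)&(X<.5)&(Y>-.3)&(Y<.3)&(Z>.006)).astype(np.uint8)
    n,l,s,cc=cv2.connectedComponentsWithStats(m)
    for i in range(1,n):
        if s[i,4]<25: continue
        k=l==i; z=Z[k]; P=W[k]; zt=np.percentile(z,98)
        h=P[(z>.012)] ; 
        hist=np.histogram(z,bins=np.arange(0,.09,.006))[0]
        print(cc[i],s[i],"ext",np.percentile(P,1,0),np.percentile(P,99,0),hist)
    # beam/base
    b=(X>.5)&(X<.72)&(Y>-.3)&(Y<.35)
    bar=b&(Z>.108)&(Z<.14); P=W[bar]; 
    for y0 in np.arange(-.2,.32,.04):
        q=P[(P[:,1]>y0)&(P[:,1]<y0+.04)]
        if len(q)>3: print("bar y",round(y0+.02,2),len(q),np.percentile(q,[5,50,95],0)[:, [0,2]].ravel())
    base=b&(Z>.009)&(Z<.02)
    mm=base.astype(np.uint8); pts=W[base][:,:2].astype(np.float32)
    print("base rect",cv2.minAreaRect(pts))
    pan=b&(Z>.075)&(Z<.115)&(Y<-.06); p=W[pan]; print("pan",len(p),np.percentile(p,[2,50,98],0))
    kn=b&(Z>.16)&(Y<.2); p=W[kn]; print("knob",len(p),np.percentile(p,[5,50,95],0))
im=imaging.get_image("side"); a=im["pixels"][180:285,260:360]; a=cv2.resize(a,None,fx=5,fy=5,interpolation=cv2.INTER_CUBIC)
cv2.imwrite("pics/crop1.png",a[...,::-1])
E
```

```text
top table z 5.935997245698488e-05
[310.1488 247.8512] [300 241  18  18 121] ext [ 0.3264 -0.1247  0.0571] [ 0.3693 -0.0812  0.0775] [ 0  0  0  0  0  0  0  0  0 15 92  4  9  1]
[258.6197 252.7042] [252 245  14  13  71] ext [0.3242 0.0091 0.0583] [0.3535 0.0425 0.0818] [ 0  0  0  0  0  0  0  0  0 13 46  3  4  5]
bar y -0.06 63 [0.5999 0.1247 0.6039 0.1325 0.6091 0.1358]
bar y -0.02 79 [0.6011 0.1242 0.6061 0.1311 0.6124 0.134 ]
bar y 0.02 177 [0.5917 0.1202 0.6081 0.1296 0.6237 0.1386]
bar y 0.06 97 [0.594  0.1134 0.6026 0.1361 0.6252 0.1399]
bar y 0.1 98 [0.596  0.1165 0.6118 0.1281 0.6245 0.1393]
bar y 0.14 75 [0.6099 0.1171 0.6143 0.1211 0.6195 0.1253]
bar y 0.18 73 [0.6123 0.1139 0.616  0.1201 0.6221 0.1235]
bar y 0.22 70 [0.6142 0.1117 0.6183 0.1169 0.6241 0.1213]
bar y 0.26 88 [0.6042 0.1099 0.6196 0.116  0.6255 0.131 ]
bar y 0.3 4 [0.6047 0.1106 0.6051 0.1213 0.6054 0.1364]
base rect ((0.6103979349136353, 0.054388582706451416), (0.47720572352409363, 0.09026654809713364), 86.94193267822266)
pan 1481 [[ 0.5525 -0.1762  0.0926]
 [ 0.6011 -0.1269  0.0982]
 [ 0.6501 -0.0762  0.1053]]
[... 898 characters left out ...]

bar y 0.06 130 [0.5945 0.1104 0.5958 0.1286 0.6229 0.1398]
bar y 0.1 260 [0.5967 0.1121 0.6102 0.1243 0.6279 0.1395]
bar y 0.14 135 [0.6105 0.1132 0.6136 0.1211 0.6204 0.1231]
bar y 0.18 146 [0.6124 0.1116 0.616  0.1189 0.6225 0.121 ]
bar y 0.22 159 [0.6145 0.1097 0.6179 0.1169 0.6245 0.1191]
bar y 0.26 142 [0.6043 0.1092 0.606  0.1168 0.6264 0.1366]
bar y 0.3 48 [0.6065 0.11   0.6078 0.125  0.6121 0.1384]
base rect ((0.6105902194976807, 0.05237540602684021), (0.47948768734931946, 0.09149598330259323), 86.84203338623047)
pan 1143 [[ 0.5516 -0.1801  0.094 ]
 [ 0.599  -0.13    0.0996]
 [ 0.6514 -0.068   0.1063]]
knob 115 [[0.6045 0.0636 0.1617]
 [0.6097 0.0741 0.1741]
 [0.6187 0.0776 0.18  ]]
```

View pics/crop1.png

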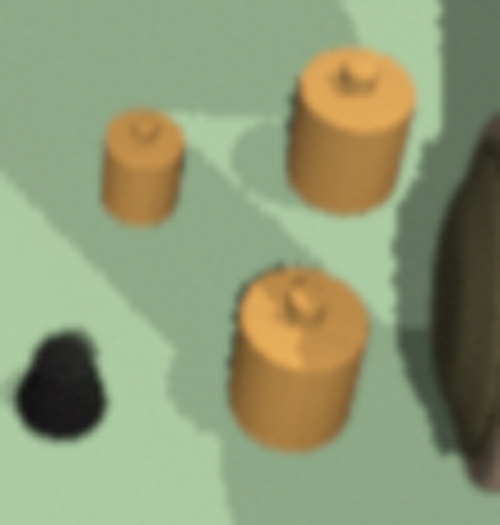

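```bash
python3 - <<'E'
from h import *
np.set_printoptions(precision=4,suppress=True)
for c in("top","side"):
    im=imaging.get_image(c); W=cloud(im); X=W[...,0];Y=W[...,1];Z=W[...,2]
    f=K(im)[0,0]; o=w(im,np.zeros(3))
    for ctr in((.435,-.058),(.346,-.1),(.346,.034)):
        k=(np.hypot(X-ctr[0],Y-ctr[1])<.045)&(Z>.008); P=W[k]
        print(c,ctr,k.sum(),"ext",P.min(0),P.max(0),"circ2d",cv2.minEnclosingCircle(P[:,:2].astype(np.float32)))
        h=np.histogram(P[:,2],bins=np.arange(0,.09,.002))[0]; zt=np.argmax(h)*.002+.001
        t=P[abs(P[:,2]-zt)<.004]; print("  top z",np.median(t[:,2]),"max",P[:,2].max(),"circ",cv2.minEnclosingCircle(t[:,:2].astype(np.float32)), "area dia",np.sqrt(4/np.pi*len(t)*np.median(im["depth"][k])**2/f**2))
    r=models.outline_of(c,"clock_weight")
    for x in r: print("  outl",round(x["confidence"],2),np.round(x["bbox"],1))
E
```

```text
top (0.435, -0.058) 159 ext [ 0.417  -0.081   0.0163] [ 0.4541 -0.044   0.0549] circ2d ((0.4352969825267792, -0.06230492889881134), 0.018930772319436073)
  top z 0.04337980963886756 max 0.054921731097966386 circ ((0.43544313311576843, -0.06229359284043312), 0.01895708031952381) area dia 0.034391565737478806
top (0.346, -0.1) 1956 ext [ 0.3011 -0.1434  0.0095] [ 0.3726 -0.078   0.687 ] circ2d ((0.3350762128829956, -0.10562897473573685), 0.037888623774051666)
  top z 0.062368050838970346 max 0.6869848887745035 circ ((0.34613344073295593, -0.10466736555099487), 0.026799503713846207) area dia 0.02364671757782973
top (0.346, 0.034) 351 ext [0.3014 0.0065 0.0106] [0.3718 0.0586 0.1324] circ2d ((0.33661818504333496, 0.03188014775514603), 0.03535817936062813)
  top z 0.062214281396366866 max 0.13237650497639764 circ ((0.34479519724845886, 0.03247673064470291), 0.026615804061293602) area dia 0.04933218613390481
  outl 0.74 [256.6 249.7  17.9  22.6]
  outl 0.68 [311.4 248.4  23.1  19.2]
  outl 0.57 [292.6 213.8  14.7  14.5]
side (0.435, -0.058) 309 ext [ 0.4174 -0.0839  0.0086] [ 0.4539 -0.044
[... 257 characters left out ...]
.1) 675 ext [ 0.3025 -0.1337  0.008 ] [ 0.3732 -0.0782  0.497 ] circ2d ((0.3367018699645996, -0.10217063874006271), 0.03670414164662361)
  top z 0.06311866712801195 max 0.497043482363823 circ ((0.3478353023529053, -0.10606657713651657), 0.027809493243694305) area dia 0.043360488909295836
side (0.346, 0.034) 793 ext [0.3011 0.0052 0.0084] [0.3726 0.0606 0.1397] circ2d ((0.33686432242393494, 0.03292800486087799), 0.035897839814424515)
  top z 0.061671960953449845 max 0.1397431937672532 circ ((0.345730185508728, 0.0324537418782711), 0.027427081018686295) area dia 0.04561245077136043
  outl 0.95 [319.4 255.   36.2  37.6]
  outl 0.89 [286.6 212.7  14.5  23.6]
  outl 0.89 [331.3 206.1  26.6  41.5]
```

By size, the small weight (top (293,215), side (287,213)) fits: about 38 mm diameter, 44 mm body, 54 mm overall at (0.435, -0.063). The big pair are about 62 mm tall and 50 mm wide. The crop confirms the choice. The balance axis is yawed about -3.1°, the pan is at (0.601, -0.127) and the poise is at about 9 mm now.

jog_arm(plan="0 0 -7 0 0 0 60; 0 0 -7 0 0 0 60; 0 0 -7 0 0 0 60; 0 0 -7 0 0 0 60; 0 0 -7 0 0 0 60; 0 0 -7 0 0 0 60; 0 0 -7 0 0 0 60; 0 0 -7 0 0 0 60; 0 0 -7.1 0 0 0 60; 0 0 0 0 0 0 60", grip_force=25)

```text
time_s: 2.08
position: [0.2216, -0.5033, 0.2313]
tool_rot: [[0.05, 0.999, -0.0], [0.999, -0.05, -0.0], [-0.0, -0.0, -1.0]]
ft_force: [-1.5, -0.3, -0.0]
grip_width: 0.0654
gripper_force: 0.0
```

jog_arm(plan="0 0 0 3 1.28 0 60; 0 0 0 3 1.28 0 60; 0 0 0 3 1.28 0 60; 0 0 0 3 1.28 0 60; 0 0 0 3 1.28 0 60; 0 0 0 3 1.28 0 60; 0 0 0 3 1.28 0 60; 0 0 0 3 1.28 0 60; 0 0 0 3 1.28 0 60; 0 0 0 3 1.28 0 60")

```text
time_s: 2.92
position: [0.3663, -0.2093, 0.2315]
tool_rot: [[0.059, 0.998, 0.0], [0.998, -0.059, -0.0], [-0.0, 0.0, -1.0]]
ft_force: [-0.1, -0.6, -0.0]
grip_width: 0.0655
gripper_force: 0.0
```

jog_arm(plan="0 0 0 3 1.28 0 60; 0 0 0 3 1.28 0 60; 0 0 0 3 1.28 2 60; 0 0 0 3 1.28 3 60; 0 0 0 3 1.23 3 60; 0 0 0 0 0 3 60; 0 0 0 0 0 2 60; 0 0 0 0 0 0 60; 0 0 0 0 0 0 60")

```text
time_s: 3.67
position: [0.4358, -0.0679, 0.1049]
tool_rot: [[0.057, 0.998, -0.001], [0.998, -0.057, 0.001], [0.0, -0.001, -1.0]]
ft_force: [-0.8, -0.4, 0.5]
grip_width: 0.0653
gripper_force: 0.0
```

jog_arm(plan="0 0 0 0.5 -0.05 0 60; 0 0 0 0 0 2 60; 0 0 0 0 0 2 60; 0 0 0 0 0 2 60; 0 0 0 0 0 1.5 60; 0 0 0 0 0 1 60; 0 0 0 0 0 0.7 60; 0 0 0 0 0 0 60; 0 0 0 0 0 0 60")

```text
time_s: 4.42
position: [0.4361, -0.0631, 0.0137]
tool_rot: [[0.055, 0.998, 0.001], [0.998, -0.055, -0.001], [-0.001, 0.001, -1.0]]
ft_force: [0.1, -0.6, 0.8]
grip_width: 0.0652
gripper_force: 0.0
```

```bash
python3 - <<'E'
from h import *
im=imaging.get_image("side"); a=im["pixels"][150:290,220:380]; save(im,"side1.png")
cv2.imwrite("pics/crop2.png",cv2.resize(a,None,fx=4,fy=4,interpolation=cv2.INTER_CUBIC)[...,::-1])
E
```

```text
(no output)
```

View pics/crop2.png

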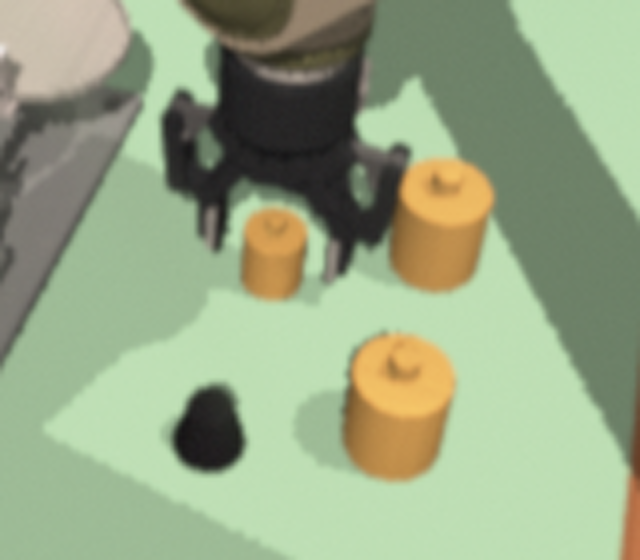

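The fingers (crop (210,230) and (340,265)) straddle the small weight at (275,255). Closing now.

jog_arm(plan="0 0 0 0 0 0 255; 0 0 0 0 0 0 255; 0 0 0 0 0 0 255; 0 0 0 0 0 0 255; 0 0 0 0 0 0 255; 0 0 0 0 0 0 255; 0 0 0 0 0 -1 255; 0 0 0 0 0 -2 255; 0 0 0 0 0 -2 255; 0 0 0 0 0 0 255", grip_force=40)

```text
time_s: 5.3
position: [0.4368, -0.0633, 0.0655]
tool_rot: [[0.055, 0.998, 0.005], [0.999, -0.055, -0.002], [-0.002, 0.005, -1.0]]
ft_force: [1.4, -0.8, -2.3]
grip_width: 0.037
gripper_force: 41.2
```

jog_arm(plan="0 0 0 0 0 -3 255; 0 0 0 0 0 -3 255; 0 0 0 0 1 -3 255; 0 0 0 -0.8 2.5 -1 255; 0 0 0 -0.8 2.5 0 255; 0 0 0 -0.8 2.5 0 255; 0 0 0 -0.8 2.5 0 255; 0 0 0 -0.8 2.5 0 255; 0 0 0 -0.9 2 0 255; 0 0 0 0 1.2 0 255")

```text
time_s: 6.13
position: [0.601, -0.1224, 0.1609]
tool_rot: [[0.056, 0.998, -0.001], [0.998, -0.056, 0.0], [0.0, -0.001, -1.0]]
ft_force: [-0.8, 0.1, -2.7]
grip_width: 0.037
gripper_force: 42.0
```

jog_arm(plan="0 3.5 0 0 0 0 255; 0 3.4 0 0 0 0 255; 0 0 0 0 0 0 255; 0 0 0 0 0 0 255; 0 0 0 0 0 0 255; 0 0 0 0 0 0 255")

```text
time_s: 6.63
position: [0.5995, -0.1205, 0.1626]
tool_rot: [[0.054, 0.999, 0.006], [0.991, -0.054, 0.119], [0.119, -0.0, -0.993]]
ft_force: [0.9, -0.4, -4.4]
grip_width: 0.0367
gripper_force: 41.9
```

```bash
python3 - <<'E'
from h import *
np.set_printoptions(precision=4,suppress=True)
o=[imaging.get_image(c) for c in("side","top")]
for im in o:
    W=cloud(im); X=W[...,0];Y=W[...,1];Z=W[...,2]
    hsv=cv2.cvtColor(im["pixels"],cv2.COLOR_RGB2HSV)
    k=(hsv[...,0]>8)&(hsv[...,0]<26)&(hsv[...,1]>130)&(Z>.12)&(Z<.22)&(abs(X-.6)<.04)&(abs(Y+.12)<.05)
    if k.sum(): print(k.sum(),np.percentile(W[k],[2,50,98],0))
    p=W[(abs(Z-.1)<.012)&(abs(X-.6)<.08)&(Y<-.06)&(Y>-.25)]; print("pan",len(p),np.percentile(p,[1,50,99],0))
s=env.observe(); print(s["position"],s["ft_force"])
a=cv2.resize(o[0]["pixels"][60:260,120:340],None,fx=3.5,fy=3,interpolation=cv2.INTER_CUBIC)
cv2.imwrite("pics/crop3.png",a[:590,:,::-1])
E
```

```text
286 [[ 0.5833 -0.1314  0.1546]
 [ 0.5953 -0.1091  0.1838]
 [ 0.6143 -0.1022  0.2007]]
pan 1064 [[ 0.5488 -0.1804  0.0918]
 [ 0.5964 -0.1267  0.0997]
 [ 0.6536 -0.067   0.1074]]
pan 155 [[ 0.5835 -0.1782  0.0905]
 [ 0.6169 -0.0855  0.0973]
 [ 0.6493 -0.0672  0.1055]]
[ 0.5996 -0.1204  0.1629] [ 0.6386  0.4597 -3.7514]
```

View pics/crop3.png

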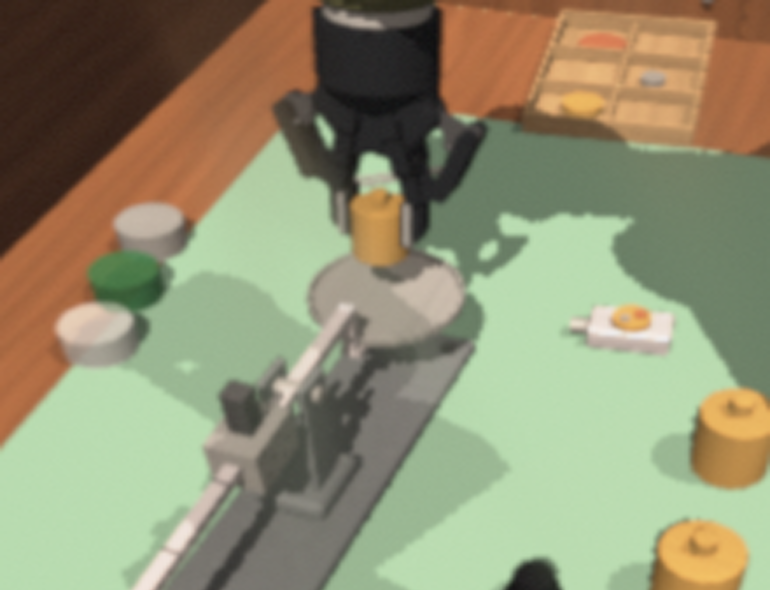

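jog_arm(plan="0 0 0 -0.18 0 1.49 255; 0 0 0 -0.18 0 1.49 255; 0 0 0 -0.12 0 1 255; 0 0 0 -0.04 0 0.3 255; 0 0 0 -0.03 0 0.25 255; 0 0 0 -0.03 0 0.25 255; 0 0 0 -0.03 0 0.25 255; 0 0 0 -0.03 0 0.25 255; 0 0 0 -0.03 0 0.25 255; 0 0 0 0 0 0 255")

```text
time_s: 7.57
position: [0.5996, -0.1209, 0.1068]
tool_rot: [[0.054, 0.999, 0.006], [0.991, -0.055, 0.12], [0.12, -0.0, -0.993]]
ft_force: [0.0, 0.1, -2.7]
grip_width: 0.0367
gripper_force: 41.9
```

jog_arm(plan="0 0 0 -0.02 0 0.2 255; 0 0 0 -0.02 0 0.2 255; 0 0 0 -0.02 0 0.2 255; 0 0 0 -0.02 0 0.2 255; 0 0 0 -0.02 0 0.2 255; 0 0 0 0 0 0 255; 0 0 0 0 0 0 255")

```text
time_s: 8.15
position: [0.5995, -0.1208, 0.0969]
tool_rot: [[0.054, 0.999, 0.006], [0.991, -0.055, 0.12], [0.12, -0.0, -0.993]]
ft_force: [-0.3, 0.9, -2.7]
grip_width: 0.0367
gripper_force: 41.9
```

```bash
cat >> h.py <<'E'
P0=np.array([.6093,.0146]); D=np.array([.0541,.9985])
def tilt(im):
    P=cloud(im).reshape(-1,3); P=P[~np.isnan(P[:,0])]
    d=P[:,:2]-P0; s=d@D; t=d@np.array([D[1],-D[0]])
    k=(abs(t)<.0035)&(P[:,2]>.085)&(P[:,2]<.17)&(((s>-.08)&(s<-.03))|((s>.225)&(s<.25))|((s>.12)&(s<.25)&(abs(P[:,2]-.125)<.05)))
    # keep top surface of bar only
    a=None
    kk=k&~((s>.03)&(s<.13)); s,z=s[kk],P[kk,2]
    p=np.polyfit(s,z,1)
    for _ in range(4):
        r=z-np.polyval(p,s); g=abs(r)<max(.003,1.5*np.std(r)); p=np.polyfit(s[g],z[g],1)
    return np.arctan(p[0]),p[1],g.sum()
E
python3 - <<'E'
from h import *
for c in("side","top"): print(c,tilt(imaging.get_image(c)))
s=env.observe();print(s["position"],s["ft_force"])
E
```

```text
side (np.float64(0.058482567729237135), np.float64(0.13016410485461014), np.int64(226))
top (np.float64(0.0657845681724183), np.float64(0.12908745072615735), np.int64(193))
[ 0.59959619 -0.12080761  0.09706893] [ 0.05254813  0.55227808 -2.13443509]
```

jog_arm(plan="0 0 0 -0.01 0 0.1 255; 0 0 0 -0.01 0 0.1 255; 0 0 0 -0.01 0 0.1 255; 0 0 0 -0.01 0 0.1 255; 0 0 0 -0.01 0 0.1 255; 0 0 0 -0.01 0 0.1 255; 0 0 0 0 0 0 255; 0 0 0 0 0 0 255")

```text
time_s: 8.92
position: [0.5997, -0.1206, 0.091]
tool_rot: [[0.054, 0.999, 0.006], [0.991, -0.055, 0.12], [0.12, -0.0, -0.993]]
ft_force: [-0.2, 0.7, -1.8]
grip_width: 0.0368
gripper_force: 41.9
```

```bash
python3 - <<'E'
from h import *
for c in("side","top"): print(c,tilt(imaging.get_image(c)))
for i in range(3):
  s=env.observe();print(s["position"],s["ft_force"]); imaging.get_image("top")
E
```

```text
side (np.float64(0.09842480656366298), np.float64(0.13008095157114385), np.int64(221))
top (np.float64(0.10408300353707536), np.float64(0.12885538349124062), np.int64(192))
[ 0.59966082 -0.12067204  0.09105088] [-0.2467221  -0.155379   -2.90551647]
[ 0.599659   -0.12067432  0.09104771] [-0.31020877  0.879982   -1.84246554]
[ 0.59965191 -0.12067961  0.09105845] [-0.30521135  0.61623739 -3.08536566]
```

jog_arm(plan="0 0 0 -0.01 0 0.1 255; 0 0 0 0 0 0.05 255; 0 0 0 0 0 0.02 255; 0 0 0 0 0 0 255; 0 0 0 0 0 0 255")

```text
time_s: 9.58
position: [0.5997, -0.1205, 0.0894]
tool_rot: [[0.054, 0.999, 0.007], [0.991, -0.055, 0.12], [0.12, 0.0, -0.993]]
ft_force: [-0.3, 0.3, -3.4]
grip_width: 0.0366
gripper_force: 41.9
```

jog_arm(plan="0 0 0 0 0 0 145; 0 0 0 0 0 0 140; 0 0 0 0 0 0 135; 0 0 0 0 0 0 130; 0 0 0 0 0 0 120; 0 0 0 0 0 0 110; 0 0 0 0 0 0 100; 0 0 0 0 0 0 90; 0 0 0 0 0 0 80; 0 0 0 0 0 0 70")

```text
time_s: 10.42
position: [0.5997, -0.1205, 0.0893]
tool_rot: [[0.054, 0.999, 0.007], [0.991, -0.055, 0.12], [0.12, -0.0, -0.993]]
ft_force: [-1.1, 0.1, -0.4]
grip_width: 0.0622
gripper_force: 0.0
```

```bash
python3 - <<'E'
from h import *
for c in("side","top"): im=imaging.get_image(c); print(c,tilt(im)); 
im=imaging.get_image("side")
s=env.observe();print(s["position"],s["ft_force"],s["grip_width"],s["time_s"])
cv2.imwrite("pics/crop4.png",cv2.resize(im["pixels"][60:220,150:320],None,fx=3.5,fy=3.5,interpolation=cv2.INTER_CUBIC)[...,::-1])
E
```

```text
side (np.float64(0.1173548219667292), np.float64(0.12993036967850655), np.int64(238))
top (np.float64(0.1210491787460556), np.float64(0.12917071832268573), np.int64(173))
[ 0.5996679  -0.12051626  0.08933975] [ 0.07660787 -0.27843038 -0.32281561] 0.06188941127102461 10.5667
```

View pics/crop4.png

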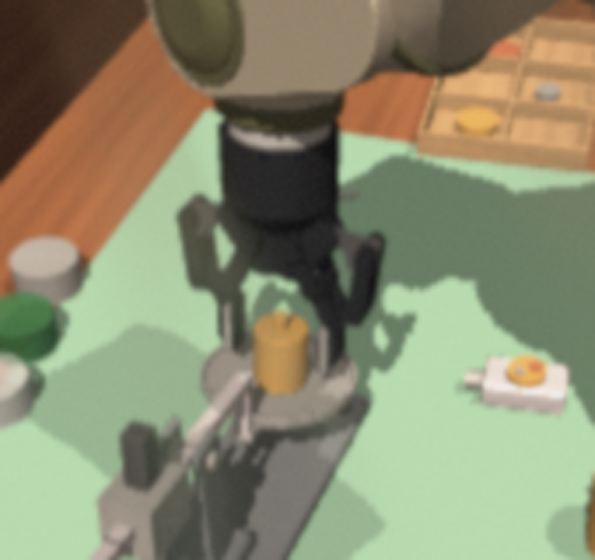

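The weight stands released on the sunk pan (crop (282,360)), and the tilt reads about 0.12. I'll retreat along the tool axis.

jog_arm(plan="0 0 0 0 0 -1 70; 0 0 0 0 0 -2 70; 0 0 0 0 0 -3 70; 0 0 0 0 0 -3 90; 0 0 0 0 0 -3 100; 0 0 0 0 0 -3 120; 0 -3.5 0 0 0 0 130; 0 -3.4 0 0 0 0 130; 0 0 -7 2 0 0 130; 0 0 -7 2 0 0 130")

```text
time_s: 11.4
position: [0.5985, -0.0982, 0.2392]
tool_rot: [[-0.193, 0.981, 0.001], [0.981, 0.193, -0.001], [-0.001, 0.001, -1.0]]
ft_force: [0.3, -0.2, -1.1]
grip_width: 0.042
gripper_force: 0.0
```

jog_arm(plan="0 0 -7 0 0 0 130; 0 0 -7 0 0 0 130; 0 0 -7 0 0 0 130; 0 0 -7 0 0 0 130; 0 0 -7 0 0 0 130; 0 0 -7 0 0 0 130; 0 0 -7 0 0 0 130; 0 0 -7 0 0 0 130; 0 0 -7 0 0 0 130; 0 0 -7 0 0 0 130")

```text
time_s: 12.23
position: [0.5983, -0.0986, 0.2391]
tool_rot: [[-0.988, 0.153, 0.001], [0.153, 0.988, -0.0], [-0.001, -0.0, -1.0]]
ft_force: [0.4, 0.6, -0.5]
grip_width: 0.0416
gripper_force: 0.0
```

```bash
cat >> h.py <<'E'
def knob(im):
    P=cloud(im).reshape(-1,3); P=P[~np.isnan(P[:,0])]
    d=P[:,:2]-P0; s=d@D; t=d@np.array([D[1],-D[0]])
    k=(abs(t)<.014)&(s>.02)&(s<.22)&(P[:,2]>.168)&(P[:,2]<.2)
    return k.sum(),np.percentile(s[k],[3,50,97]),np.percentile(t[k],[3,50,97]),np.percentile(P[k,2],[3,97])
E
python3 - <<'E'
from h import *
np.set_printoptions(precision=4,suppress=True)
for c in("side","top"):
    im=imaging.get_image(c); print(c,tilt(im))
    try: print(knob(im))
    except Exception as e: print(e)
    for r in models.tip_of(c,"poise_knob")[:2]: 
        p=atz(im,r["at"],.188); d=p[:2]-P0; print(np.round(r["at"],1),r["confidence"],p,d@D)
s=env.observe();print(s["position"],s["tool_rot"],s["ft_force"],s["grip_width"],s["time_s"],s["q"])
E
```

```text
side (np.float64(0.11665358015990956), np.float64(0.12998263250604722), np.int64(239))
(np.int64(125), array([0.0396, 0.0518, 0.0555]), array([-0.0077, -0.0025,  0.0071]), array([0.1692, 0.1899]))
[189.  182.9] 0.84 [0.611  0.0613 0.188 ] 0.04674764794495577
[229.8 169.5] 0.45 [0.5489 0.0019 0.188 ] -0.01594604206776444
top (np.float64(0.11719556165875449), np.float64(0.1298222436387649), np.int64(145))
(np.int64(55), array([0.0406, 0.0483, 0.0559]), array([-0.0087, -0.0015,  0.0063]), array([0.1742, 0.1899]))
[244.6 136.2] 0.73 [0.6148 0.0642 0.188 ] 0.049859347392832425
[319.  149.9] 0.26 [ 0.5864 -0.1103  0.188 ] -0.12597252647466745
[ 0.5984 -0.0986  0.2388] [[-0.9867  0.1628  0.0004]
 [ 0.1628  0.9867 -0.0002]
 [-0.0005 -0.0001 -1.    ]] [-0.2004  0.1725  0.2569] 0.04218486194496316 12.4333 [ -20.5285   27.3197   63.9949   -0.0015   88.6587 -101.1615]
```

jog_arm(plan="0 0 -6.2 0 0 0 130; 0 0 0 0 2.7 0 130; 0 0 0 0 2.7 0 130; 0 0 0 -0.1 2.7 0 130; 0 0 0 -0.1 2.7 0 130; 0 0 0 -0.1 2.7 0 130; 0 0 0 -0.1 2.6 0 130; 0 0 0 0 0 0 130; 0 0 0 0 0 0 130; 0 0 0 0 0 0 130")

```text
time_s: 13.27
position: [0.6107, 0.0616, 0.2384]
tool_rot: [[-0.999, 0.053, 0.0], [0.053, 0.999, -0.0], [-0.0, -0.0, -1.0]]
ft_force: [0.5, -0.1, 0.1]
grip_width: 0.0418
gripper_force: 0.0
```

jog_arm(plan="0 0 0 0 0.1 2 130; 0 0 0 0 0 1.5 130; 0 0 0 0 0 0.8 130; 0 0 0 0 0 0.4 130; 0 0 0 0 0 0.3 130; 0 0 0 0 0 0 130")

```text
time_s: 13.77
position: [0.6109, 0.0625, 0.1884]
tool_rot: [[-0.999, 0.052, 0.0], [0.052, 0.999, -0.0], [-0.0, 0.0, -1.0]]
ft_force: [-0.7, -0.4, -0.0]
grip_width: 0.0414
gripper_force: 0.0
```

```bash
python3 - <<'E'
from h import *
im=imaging.get_image("side"); print(tilt(im)); s=env.observe();print(s["position"],s["ft_force"])
cv2.imwrite("pics/crop5.png",cv2.resize(im["pixels"][100:270,110:280],None,fx=3.5,fy=3.5,interpolation=cv2.INTER_CUBIC)[...,::-1])
E
```

```text
(np.float64(0.11528699605565473), np.float64(0.1301285802173798), np.int64(235))
[0.61096177 0.06269412 0.18876684] [-0.21044918 -1.32727104 -0.16459604]
```

View pics/crop5.png

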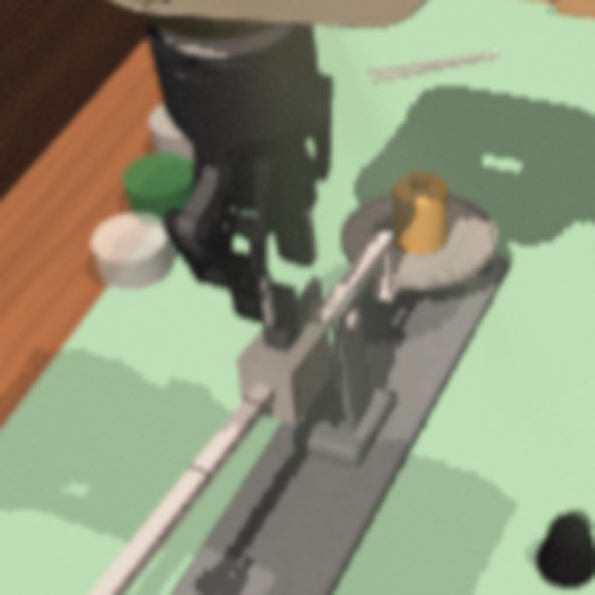

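The open fingers sit either side of the knob (crop tips (255,318) and (300,262), knob (285,300)). Lowering around it.

jog_arm(plan="0 0 0 0 0 0.3 130; 0 0 0 0 0 0.3 130; 0 0 0 0 0 0.5 130; 0 0 0 0 0 0.5 130; 0 0 0 0 0 0.5 130; 0 0 0 0 0 0.4 130; 0 0 0 0 0 0.2 130; 0 0 0 0 0 0 130")

```text
time_s: 14.48
position: [0.6105, 0.063, 0.1606]
tool_rot: [[-0.999, 0.051, -0.001], [0.051, 0.999, 0.0], [0.001, 0.0, -1.0]]
ft_force: [0.0, -0.2, -0.5]
grip_width: 0.0417
gripper_force: 0.0
```

jog_arm(plan="0 0 0 0 0.3 0 130; 0 0 0 0 0.3 0 130; 0 0 0 0 0.3 0 130; 0 0 0 0 0.3 0 130; 0 0 0 0 0.3 0 130; 0 0 0 0 0.3 0 130; 0 0 0 0 0.3 0 130; 0 0 0 0 0.3 0 130; 0 0 0 0 0.3 0 130; 0 0 0 0 0.3 0 130")

```text
time_s: 15.32
position: [0.6124, 0.0932, 0.1613]
tool_rot: [[-0.999, 0.051, 0.0], [0.051, 0.999, -0.0], [-0.0, -0.0, -1.0]]
ft_force: [0.7, -2.9, 0.8]
grip_width: 0.0418
gripper_force: 1.6
```

jog_arm(plan="0 0 0 0 0.3 0 130; 0 0 0 0 0.3 0 130; 0 0 0 0 0.3 0 130; 0 0 0 0 0.3 0 130; 0 0 0 0 0.3 0 130; 0 0 0 0 0.3 0 130; 0 0 0 0 0.2 0 130; 0 0 0 0 -0.4 0 130; 0 0 0 0 -0.4 0 130; 0 0 0 0 0 0 130")

```text
time_s: 16.15
position: [0.6126, 0.1045, 0.1611]
tool_rot: [[-0.999, 0.052, -0.001], [0.052, 0.999, 0.0], [0.001, 0.0, -1.0]]
ft_force: [0.7, -0.5, 0.3]
grip_width: 0.0417
gripper_force: 0.0
```

```bash
python3 - <<'E'
from h import *
np.set_printoptions(precision=4,suppress=True)
for c in("side","top"): im=imaging.get_image(c); print(tilt(im)); 
s=env.observe();print(s["position"],s["ft_force"],s["gripper_force"])
im=imaging.get_image("side")
for r in models.tip_of("side","poise_knob")[:1]:
    p=atz(im,r["at"],.19); d=p[:2]-P0; print(np.round(r["at"],1),r["confidence"],p,d@D)
E
```

```text
(np.float64(0.11557081326913758), np.float64(0.13009036685866635), np.int64(226))
(np.float64(0.125429710461689), np.float64(0.12931067725596343), np.int64(91))
[0.6127 0.1048 0.1612] [-0.3828 -0.0307 -0.7099] 0.0
```

jog_arm(plan="0 0 0 0 0.4 0 130; 0 0 0 0 0.4 0 130; 0 0 0 0 0.2 0 130; 0 0 0 0 0.2 0 130; 0 0 0 0 0.2 0 130; 0 0 0 0 0.2 0 130; 0 0 0 0 0 0 130; 0 0 0 0 -0.4 0 130; 0 0 0 0 -0.4 0 130; 0 0 0 0 0 0 130")

```text
time_s: 17.18
position: [0.6133, 0.1123, 0.1614]
tool_rot: [[-0.999, 0.052, 0.0], [0.052, 0.999, 0.0], [-0.0, 0.0, -1.0]]
ft_force: [-0.4, -0.3, 0.1]
grip_width: 0.0418
gripper_force: 0.0
```

jog_arm(plan="0 0 0 0 0 0 130; 0 0 0 0 0 0 130; 0 0 0 0 0 0 130; 0 0 0 0 0 0 130; 0 0 0 0 0 0 130; 0 0 0 0 0 0 130; 0 0 0 0 0 0 130; 0 0 0 0 0 0 130; 0 0 0 0 0 0 130; 0 0 0 0 0 0 130")

```text
time_s: 18.02
position: [0.6133, 0.113, 0.1612]
tool_rot: [[-0.999, 0.051, -0.0], [0.051, 0.999, -0.0], [0.0, -0.0, -1.0]]
ft_force: [0.3, -0.2, -0.5]
grip_width: 0.0416
gripper_force: 0.0
```

```bash
cat > m.py <<'E'
from h import *
np.set_printoptions(precision=4,suppress=True)
for c in("side","top","side","top"): im=imaging.get_image(c); print(c,tilt(im))
s=env.observe();print(s["position"],s["ft_force"],s["gripper_force"],s["time_s"])
im=imaging.get_image("side")
for c in("side","top"):
  im=imaging.get_image(c)
  for q in ("poise_knob","beam_tip"):
    for r in models.tip_of(c,q)[:1]:
      p=atz(im,r["at"],.186 if q[0]=="p" else .125); d=p[:2]-P0; print(c,q,np.round(r["at"],1),round(r["confidence"],2),p,d@D)
E
python3 m.py
```

```text
side (np.float64(0.11539766015409883), np.float64(0.13011469022096933), np.int64(238))
top (np.float64(0.12084838600156068), np.float64(0.12944421757621466), np.int64(85))
side (np.float64(0.1164526446074876), np.float64(0.12993637099286415), np.int64(235))
top (np.float64(0.11909768799496162), np.float64(0.12947681569928246), np.int64(85))
[0.6133 0.1129 0.1613] [ 0.616  -0.6665 -0.0979] 0.0 18.2167
side poise_knob [177.8 196. ] 0.84 [0.6176 0.0981 0.186 ] 0.08381756394364097
side beam_tip [133.9 282.3] 0.88 [0.6345 0.2571 0.125 ] 0.24349967326474928
top poise_knob [226.6 135.3] 0.62 [0.6163 0.1068 0.186 ] 0.09244808034776893
top beam_tip [154.1 132.8] 0.56 [0.6302 0.2941 0.125 ] 0.2802143345743553
```

jog_arm(plan="0 0 0 0 0.4 0 130; 0 0 0 0 0.4 0 130; 0 0 0 0 0.25 0 130; 0 0 0 0 0.25 0 130; 0 0 0 0 0.25 0 130; 0 0 0 0 0.25 0 130; 0 0 0 0 0.25 0 130; 0 0 0 0 0.25 0 130; 0 0 0 0 -0.5 0 130; 0 0 0 0 -0.5 0 130")

```text
time_s: 19.4
position: [0.6139, 0.1262, 0.1614]
tool_rot: [[-0.999, 0.05, 0.0], [0.05, 0.999, 0.001], [-0.0, 0.001, -1.0]]
ft_force: [0.3, 0.1, 0.2]
grip_width: 0.0419
gripper_force: 0.0
```

jog_arm(plan="0 0 0 0 0 0 130; 0 0 0 0 0 0 130; 0 0 0 0 0 0 130; 0 0 0 0 0 0 130; 0 0 0 0 0 0 130; 0 0 0 0 0 0 130; 0 0 0 0 0 0 130")

```text
time_s: 19.98
position: [0.6139, 0.126, 0.1613]
tool_rot: [[-0.999, 0.051, 0.0], [0.051, 0.999, 0.0], [-0.0, 0.0, -1.0]]
ft_force: [-0.5, 0.8, 0.0]
grip_width: 0.042
gripper_force: 0.0
```

```bash
python3 m.py
```

```text
side (np.float64(0.09825250321284311), np.float64(0.1300847584079742), np.int64(237))
top (np.float64(0.09773274126294455), np.float64(0.1296114536169961), np.int64(71))
side (np.float64(0.09828190557448989), np.float64(0.13014567807041263), np.int64(241))
top (np.float64(0.09847445081085736), np.float64(0.12899116924040704), np.int64(77))
[0.6139 0.1259 0.1613] [ 0.0889  0.3095 -0.3045] 0.0 20.1833
side poise_knob [177.7 204.3] 0.72 [0.6086 0.1175 0.186 ] 0.1026818307249458
side beam_tip [132.4 287.1] 0.66 [0.6321 0.2661 0.125 ] 0.25233991182903065
top poise_knob [218.6 135.7] 0.55 [0.6149 0.1256 0.186 ] 0.11117586362123728
top beam_tip [158.  132.6] 0.58 [0.6309 0.2844 0.125 ] 0.27053336828551705
```

jog_arm(plan="0 0 0 0 0 0.3 130; 0 0 0 0 0 0.3 130; 0 0 0 0 0.4 0 130; 0 0 0 0 0.4 0 130; 0 0 0 0 0.3 0 130; 0 0 0 0 0.3 0 130; 0 0 0 0 0.2 0.2 130; 0 0 0 0 0.2 0.2 130; 0 0 0 0 0.2 0 130; 0 0 0 0 0.2 0 130")

```text
time_s: 21.37
position: [0.6151, 0.1479, 0.151]
tool_rot: [[-0.999, 0.051, -0.0], [0.051, 0.999, -0.0], [0.0, -0.0, -1.0]]
ft_force: [-0.6, -2.4, -0.9]
grip_width: 0.0416
gripper_force: 1.4
```

jog_arm(plan="0 0 0 0 0.2 0 130; 0 0 0 0 0 0 130; 0 0 0 0 -0.3 0 130; 0 0 0 0 -0.3 0 130; 0 0 0 0 -0.4 0 130; 0 0 0 0 0 0 130; 0 0 0 0 0 0 130; 0 0 0 0 0 0 130; 0 0 0 0 0 0 130; 0 0 0 0 0 0 130")

```text
time_s: 22.2
position: [0.6147, 0.14, 0.1513]
tool_rot: [[-0.999, 0.051, 0.0], [0.051, 0.999, 0.0], [-0.0, 0.0, -1.0]]
ft_force: [0.1, -0.1, -0.5]
grip_width: 0.0415
gripper_force: 0.0
```

jog_arm(plan="0 0 0 0 0 0 130; 0 0 0 0 0 0 130; 0 0 0 0 0 0 130; 0 0 0 0 0 0 130; 0 0 0 0 0 0 130; 0 0 0 0 0 0 130; 0 0 0 0 0 0 130; 0 0 0 0 0 0 130; 0 0 0 0 0 0 130; 0 0 0 0 0 0 130")

```text
time_s: 23.03
position: [0.6147, 0.1399, 0.1513]
tool_rot: [[-0.999, 0.051, 0.0], [0.051, 0.999, -0.0], [-0.0, -0.0, -1.0]]
ft_force: [-0.1, -0.1, -0.3]
grip_width: 0.0419
gripper_force: 0.0
```

```bash
python3 m.py
```

```text
side (np.float64(0.044634511979501294), np.float64(0.12950577049695), np.int64(213))
top (np.float64(0.04647198948325747), np.float64(0.12958450928119525), np.int64(70))
side (np.float64(0.041680005819162695), np.float64(0.12993109376836284), np.int64(211))
top (np.float64(0.04690125923849705), np.float64(0.12915995853693737), np.int64(69))
[0.6147 0.1399 0.1513] [-1.0821 -0.4988 -0.4624] 0.0 23.2333
side poise_knob [172.9 211.3] 0.6 [0.6094 0.1357 0.186 ] 0.12092329191191416
side beam_tip [134.5 290.5] 0.75 [0.6254 0.2708 0.125 ] 0.25667808417989935
top poise_knob [214.2 135.4] 0.42 [0.6154 0.136  0.186 ] 0.12158670305224854
```

jog_arm(plan="0 0 0 0 0.4 0 130; 0 0 0 0 0.4 0 130; 0 0 0 0 0.3 0 130; 0 0 0 0 0.2 0 130; 0 0 0 0 0.2 0 130; 0 0 0 0 0.2 0 130; 0 0 0 0 0.15 0 130; 0 0 0 0 0 0 130; 0 0 0 0 -0.3 0 130; 0 0 0 0 -0.3 0 130")

```text
time_s: 24.42
position: [0.6153, 0.1525, 0.1515]
tool_rot: [[-0.999, 0.051, 0.0], [0.051, 0.999, 0.001], [-0.0, 0.001, -1.0]]
ft_force: [-0.0, -0.5, -0.2]
grip_width: 0.0417
gripper_force: 0.0
```

jog_arm(plan="0 0 0 0 -0.4 0 130; 0 0 0 0 0 0 130; 0 0 0 0 0 0 130; 0 0 0 0 0 0 130; 0 0 0 0 0 0 130; 0 0 0 0 0 0 130; 0 0 0 0 0 0 130; 0 0 0 0 0 0 130; 0 0 0 0 0 0 130; 0 0 0 0 0 0 130")

```text
time_s: 25.25
position: [0.6151, 0.1485, 0.1512]
tool_rot: [[-0.999, 0.051, -0.0], [0.051, 0.999, 0.0], [0.0, 0.0, -1.0]]
ft_force: [0.7, -0.4, 0.6]
grip_width: 0.0419
gripper_force: 0.0
```

jog_arm(plan="0 0 0 0 0 0 130; 0 0 0 0 0 0 130; 0 0 0 0 0 0 130; 0 0 0 0 0 0 130; 0 0 0 0 0 0 130; 0 0 0 0 0 0 130; 0 0 0 0 0 0 130; 0 0 0 0 0 0 130")

```text
time_s: 25.92
position: [0.6151, 0.1484, 0.1513]
tool_rot: [[-0.999, 0.051, 0.0], [0.051, 0.999, 0.0], [-0.0, 0.0, -1.0]]
ft_force: [1.1, -0.6, 0.7]
grip_width: 0.042
gripper_force: 0.0
```

```bash
python3 m.py
```

```text
side (np.float64(-0.0007128421829665531), np.float64(0.12962741239845949), np.int64(208))
top (np.float64(-0.000526002592808693), np.float64(0.1289733912013367), np.int64(70))
side (np.float64(-0.0018993241394583877), np.float64(0.1297234422061448), np.int64(204))
top (np.float64(0.0008641852607022257), np.float64(0.1290548877469211), np.int64(69))
[0.6151 0.1484 0.1513] [-0.0313 -0.4176 -0.6341] 0.0 26.1167
side poise_knob [167.  218.9] 0.6 [0.6114 0.1551 0.186 ] 0.1404464575871425
side beam_tip [135.3 296.9] 0.66 [0.618 0.281 0.125] 0.26646467377186045
top poise_knob [211.  136.7] 0.43 [0.6121 0.1435 0.186 ] 0.12884179691933795
```

Level. Lifting straight clear.

jog_arm(plan="0 0 0 0 0 -0.5 130; 0 0 0 0 0 -1 130; 0 0 0 0 0 -2 130; 0 0 0 0 0 -2.5 130; 0 0 0 0 0 -3 130; 0 0 0 0 0 0 130; 0 0 0 0 0 0 130; 0 0 0 0 0 0 130; 0 0 0 0 0 0 130; 0 0 0 0 0 0 130")

```text
time_s: 27.3
position: [0.6148, 0.1484, 0.2403]
tool_rot: [[-0.999, 0.051, -0.002], [0.051, 0.999, -0.0], [0.002, -0.0, -1.0]]
ft_force: [-0.3, -0.2, 0.1]
grip_width: 0.0417
gripper_force: 0.0
```

jog_arm(plan="0 0 0 0 0 0 130; 0 0 0 0 0 0 130; 0 0 0 0 0 0 130; 0 0 0 0 0 0 130; 0 0 0 0 0 0 130; 0 0 0 0 0 0 130; 0 0 0 0 0 0 130; 0 0 0 0 0 0 130; 0 0 0 0 0 0 130; 0 0 0 0 0 0 130")

```text
time_s: 28.13
position: [0.6151, 0.1484, 0.2413]
tool_rot: [[-0.999, 0.051, 0.0], [0.051, 0.999, -0.0], [-0.0, -0.0, -1.0]]
ft_force: [0.3, 0.2, -0.4]
grip_width: 0.0418
gripper_force: 0.0
```

```bash
python3 m.py; python3 -c "
from h import *
save(imaging.get_image('side'),'side9.png')"
```

```text
side (np.float64(-0.002744313241026364), np.float64(0.13164637162017562), np.int64(237))
top (np.float64(0.0001772293216235765), np.float64(0.12915352975749023), np.int64(159))
side (np.float64(0.002535124078234029), np.float64(0.13101685184972675), np.int64(240))
top (np.float64(8.32839507952879e-05), np.float64(0.12897894656771106), np.int64(155))
[0.6151 0.1484 0.2413] [0.3337 0.2629 0.2573] 0.0 28.3333
side poise_knob [168.8 217. ] 0.75 [0.6104 0.1502 0.186 ] 0.13543481167304686
side beam_tip [138.3 293. ] 0.78 [0.6169 0.2731 0.125 ] 0.2585392084352017
top poise_knob [210.5 135.8] 0.46 [0.6142 0.1447 0.186 ] 0.13020661997954838
top beam_tip [157.5 136.8] 0.61 [0.6203 0.2852 0.125 ] 0.2707627998218714
```

View pics/side9.png

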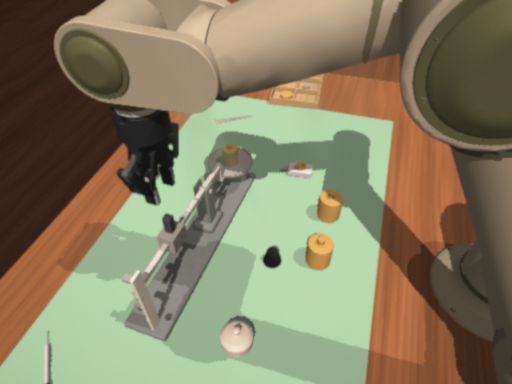

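The weight stands on the pan (231,155), the beam is level with its tip at the post (138,290), the gripper is clear at (150,180), and the bystanders haven't moved. Handing in.

```bash
python3 -c "
from rig import job
print(job.close_job())"
```

```text
the job is handed in; nothing more can be done
None
```

The clock weight stands upright on the pan, the beam rests free and level (tilt within about 0.003 rad), the other things on the mat look unmoved, and the job is handed in; the hand-in call gave no verdict.

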